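Zero the torque tester's memory pointer and lock its beam

TASK

Put the bench torque tester to rest. Turn the wing knob in the middle of its dial anticlockwise until the memory pointer under the lens has been pushed back onto the long thick zero mark at the top of the scale, and no further; then swing the slotted strap on the tester's side all the way down so that its slot sits fully over the stud, and let go. Leave the other tools where they lie.

Things in the scene. Friction and masses are not known exactly. Their poses are not given: they have to be found in the camera images.
- tester: Grey bench torque tester, fixed: foot plate, pedestal, round leaning dial head, strap at its left. Origin on the bench top beneath the dial's centre; x from its front to its back, y to its left, z up. Foot plate: x -110..110, y -98..152 mm, 14 mm thick. Dial head: 176 mm diameter, 46 mm deep, highest edge 180 mm above the bench.
- dial_center (a point): Centre of the white dial face, 125 mm above the bench. z: the dial's outward normal, 28 degrees from vertical towards the tester's front; x: up the slope of the face to the long thick zero mark. A clear lens, solid for fingers, covers pointer and scale; lens and bezel (176 mm diameter) end 16 mm above the face.
- knob_axis (a point): Centre of the black wing knob's grip, 43 mm above the dial face on the dial's axis; this point does not turn with the knob, its axes are the dial's. The wing is a bar 60 mm long, 16 mm wide, from 23 to 63 mm above the dial face.
- knob (a joint): Turn of the wing knob (rad), growing clockwise as seen facing the dial. At 0 the wing bar and the steel drive arm under the lens point to the zero mark. Starts at 2.0 to 2.7, clockwise of the pointer. Stays where left (friction about 0.1 Nm); free within +-6.5. The turn needed is more than one hold of a gripper allows: let go and take hold again.
- drive_pin (a point): Pin at the end of the knob's drive arm, 40 mm from the axis, under the lens; turns with the knob. It pushes the pointer once it meets its edge; before that the knob turns without moving the pointer. It can only push, not pull.
- pointer (a joint): Reading (rad) of the memory pointer: 0 on the zero mark, growing clockwise. Starts at 0.9 to 1.5, stays where left. While pushed anticlockwise it reads about 0.16 less than the knob. Fine scale marks are 0.15 apart. Pushed past zero it can only be brought back by its other side, after nearly a whole turn of the knob.
- pointer_tip (a point): Tip of the memory pointer, a dark flat needle 5 mm wide reaching 68 mm from the dial's axis, under the lens, 4 mm above the dial face.
- strap_pivot (a point): Pivot bolt of the aluminium strap, at (65, 125, 110) mm in the tester's frame, axes the tester's. The strap runs 140 mm from here towards the tester's front: an upright web 5 mm thick, 26 mm deep, centred on the line through the pivot, and a flange 24 mm wide along its upper edge. A 14 mm slot open below lies 120 mm from the pivot.
- strap (a joint): Angle (rad) of the strap: 0 lying level with its slot fully over the stud (solid stop), growing as its free front end is raised. Starts raised at 0.5 to 0.9; stays where it is left and goes down under a push of 1 to 2 N on its flange.
- strap_flange (a point): Point on the upper face of the strap's flange, 60 mm from the pivot along the strap and 17 mm above its centre line; moves with the strap. The flange spans 20 to 140 mm from the pivot.
- stud (a point): Middle of the strap's part of the fixed steel stud, 10 mm in diameter, at (-55, 125, 110) mm in the tester's frame, lying along the tester's y axis.
- offcut: Bystander: beech offcut 100 x 30 x 22 mm at the tester's right. Origin under its centre.
- hex_keys: Bystander: hex key set in its holder, 91 x 26 x 43 mm, at the tester's left. Origin under its centre.
- chuck_key: Bystander: steel T-shaped chuck key, 70 x 68 x 16 mm, lying at the tester's left. Origin under its centre.
- sanding_block: Bystander: sanding block 106 x 64 x 30 mm. Origin under its centre.
- screwdriver: Bystander: screwdriver, 212 mm long. Origin under its centre.
- calliper: Bystander: digital calliper, 235 x 72 x 12 mm. Origin under its centre.

How it is judged:
By the outcome, as a careful person would: the job done as asked, in the order asked, and still so for the second after the job is handed in, with the robot touching nothing.
It also fails if it takes over 64 s, if anything falls off the work surface, if the arm or the gripper's body presses on something with over 40 N, if the wrist force passes 120 N, or if a joint passes its speed limit or range.

ROBOT

A 6-joint arm with a two-finger parallel gripper is mounted at the origin on a cart in front of the work surface, level with it; the furniture and walls round the work are solid. World frame = base frame: x ahead of the robot, y to its left, z up, the work surface at z = 0. Lengths are in m, angles in degrees, forces in N, time in s.
With the tool pointing down it reaches from about 0.15 to 0.775 m from the base axis. Payload 6.1 kg.
Tool frame: the origin (TCP) lies midway between the tips of the shut fingers; the grasp point (between the pads) lies 19 mm behind it; z points along the fingers, y is the line along which they close (so a half turn about z gives the same grasp; the last joint's range is limited). The gripper opens to 85 mm and grips with 20 to 120 N. Pads are 22 mm wide; open, the fingers measure 114 mm over their backs; the gripper's body (76 mm by 85 mm) begins 54 mm behind the grasp point. The pads swing forward as they close: fully open they stand 13 mm farther back than shut.
Start: joints at [67.437, 7.208, -2.269, 80.523, 0, 90], TCP at [0.201, 0.485, 0.231] pointing down, gripper open.
Joint ranges: [-155.77, 155.77], [-54.66, 111.73], [-72.52, 77.12], [-102.08, 115.82], [-83.92, 84.16], [-180, 180]. Speed limits (degrees/s): [136.94, 136.94, 172.46, 180, 180, 180].

INTERFACE

Orientations are given as a 3x3 rotation matrix whose columns are the frame's x, y, z axes.
In Python, from workcell import env gives the robot as it stands.
- The arm moves only by the tool servo_tool, never from a script. Its argument "steps" is text: rows parted by semicolons, each of 7 numbers parted by spaces: the turn, a rotation vector about the tool's x, y, z in rad, then the shift along the tool's x, y, z in m, then the closure, from 0 (fully open) to 1 (shut). A call has 1 to 20 rows; each row shifts and turns the commanded pose from where the row before left it, along the tool's axes as they then stand; what a row does not reach is not made up. A row lasts 1/12 s, in which the tool goes at most 41.7 mm and 7.16 degrees, less where a joint would pass 70% of its speed; a pose out of reach is approached as far as the arm can. A call with a gripper value outside its range is refused whole. The fingers move at their own pace and stop on an object; "force" is the grip in N (left out, the last holds). Time passes only in rows, so rows that do not move let the fingers close. It gives the time, the measured TCP pose, the force, the opening and the grip force at its end, in the units of the state.
- env.sense(): the state, without advancing time (a new reading comes with each control period).
- env.capture(name): name is "scene" or "top" or "wrist"; returns the picture (400x640x3 uint8, red, green, blue); there is no depth.
- env.get_calibration(name): a dict with "mtx" (3x3 intrinsics, pixels), "world_from_camera" (4x4, takes a point from camera to world coordinates). Camera axes: x right, y down, z forward; pixel columns grow to the right and rows downward; lengths in m; the calibration is good to about 2 mm. The wrist camera is an equidistant fisheye: a pixel r from the principal point sees the ray r / f radians off the axis. A picture is of the moment at which its call begins: read the wrist's pose just before it. get_calibration takes no time and is no camera call; for the wrist camera it gives the pose at the moment of the call.
- env.finish_job(): hands the job in; it is judged then, once.
Trained networks look in the newest picture that a camera, given by its name, has taken for a name from the list of things; names that differ only in an ending like _2 or _b are one class to them, and where a whole thing is asked for, a point or a joint stands for the part that bears it (a point fixed in the world has none). Each returns a list of dicts, best first, with "conf" (0 to 1); they miss things now and then, are a little off and sometimes report something else, mostly with a low value. They report only what shows in the picture. A call takes as long as a camera call.
- env.masks_of(camera, target): "region" (400x640 bool, what is visible of it) and "uv" ([column, row] in pixels, amid what is visible of it).
- env.place_of(camera, target): "uv" ([column, row] in pixels: a listed point, or the origin of a listed thing).
The state is a dict: "clock": time; "q": joint angles; "qvel": joint speeds; "joint_efforts": joint torques, N m; "position": TCP position; "eef_rot": TCP orientation; "contact_force": force on the tool from outside, world axes, zero at the start; "torque": the same for the moment, N m; "opening": finger opening in m; "grasp_force": force on a finger pad.
Only numpy, scipy, OpenCV 4.12 (cv2) and the standard library are available. Lean on these libraries where they do the work, as an engineer would, in place of code of your own. Each camera call takes 0.05 s, during which the arm holds its last target. There are 200 camera calls.

## Working session

There is one attempt and no reset: what is moved stays moved. The work goes in short steps, Python scripts to look and compute and a tool call to move; the robot and the scene stay as the last step left them, time stands still between calls to the robot, and variables do not carry over. Pictures are saved under pics/ and viewed, at most 10 in all, crops included, and the job is handed in when it is done.

Besides the shell and the picture viewer there is one more tool, called after "Emit:" as name(argument=value, ...) on one line, values as JSON. servo_tool: Moves the arm, as the interface text tells. Its arguments: {"type":"object","properties":{"steps":{"type":"string"},"force":{"type":"number"}},"required":["steps"]}

```bash
mkdir -p pics; ls
cat > h.py <<'E'
from workcell import env
import numpy as np, cv2
def ray(c,uv):
    k=env.get_calibration(c);M=np.array(k['mtx']);T=np.array(k['world_from_camera'])
    d=np.array([(uv[0]-M[0,2])/M[0,0],(uv[1]-M[1,2])/M[1,1],1.])
    if c=='wrist':
        x,y=d[:2];r=np.hypot(x,y);d=np.array([x/r*np.sin(r),y/r*np.sin(r),np.cos(r)]) if r>1e-9 else np.array([0,0,1.])
    d=T[:3,:3]@d
    return T[:3,3],d/np.linalg.norm(d)
def proj(c,P):
    k=env.get_calibration(c);M=np.array(k['mtx']);T=np.array(k['world_from_camera'])
    p=(np.asarray(P)-T[:3,3])@T[:3,:3]
    if c=='wrist':
        r=np.hypot(p[0],p[1]);t=np.arctan2(r,p[2]);n=p[:2]/r*t
    else: n=p[:2]/p[2]
    return np.array([n[0]*M[0,0]+M[0,2],n[1]*M[1,1]+M[1,2]])
def tri(rs):
    A=np.zeros((3,3));b=np.zeros(3)
    for o,d in rs:
        P=np.eye(3)-np.outer(d,d);A+=P;b+=P@o
    X=np.linalg.solve(A,b)
    return X,[np.linalg.norm((np.eye(3)-np.outer(d,d))@(X-o)) for o,d in rs]
E
python3 - <<'E'
from h import *
for c in ['scene','top','wrist']:
    im=env.capture(c);cv2.imwrite(f'pics/{c}0.png',im[:,:,::-1])
    for t in ['tester','dial_center','knob_axis','drive_pin','pointer_tip','strap_pivot','strap_flange','stud','hex_keys','chuck_key']:
        r=env.place_of(c,t); print(c,t,[(np.round(x['uv'],1).tolist(),round(x['conf'],2)) for x in r[:2]])
    k=env.get_calibration(c);print(np.round(k['mtx'],1).tolist(),np.round(k['world_from_camera'],3).tolist())
print(env.sense())
a=[cv2.imread(f'pics/{c}0.png') for c in ['scene','top','wrist']]
E
```

```text
pics
scene tester [([329.4, 214.7], 0.74), ([345.8, 285.8], 0.43)]
scene dial_center [([332.4, 173.3], 0.94), ([301.0, 172.2], 0.38)]
scene knob_axis [([339.2, 159.1], 0.96)]
scene drive_pin [([343.5, 167.7], 0.75)]
scene pointer_tip []
scene strap_pivot [([289.4, 192.0], 0.75)]
scene strap_flange [([303.5, 172.9], 0.71)]
scene stud [([337.1, 198.9], 0.9)]
scene hex_keys [([309.6, 250.0], 0.86)]
scene chuck_key [([271.0, 243.6], 0.6), ([351.9, 195.8], 0.32)]
[[504.3, 0.0, 310.4], [0.0, 504.3, 203.6], [0.0, 0.0, 1.0]] [[-0.666, -0.33, 0.669, -0.335], [-0.746, 0.288, -0.601, 0.902], [0.006, -0.899, -0.438, 0.642], [0.0, 0.0, 0.0, 1.0]]
top tester [([391.0, 167.2], 0.61)]
top dial_center [([396.5, 160.1], 0.76)]
top knob_axis [([404.0, 161.4], 0.77)]
top drive_pin [([414.2, 162.1], 0.87)]
top pointer_tip []
top strap_pivot [([336.6, 161.4], 0.79)]
top strap_flange [([346.0, 173.2], 0.85)]
top stud [([362.1, 204.3], 0.61)]
top hex_keys [([330.2, 209.1], 0.76)]
top chuck_key [([306.0, 174.3], 0.46)]
[[372.4, 0.0, 328.2], [0.0, 372.4, 205.8], [0.0, 0.0, 1.0]] [[0.017, -0.998, 0.059, 0.394]
[... 570 characters left out ...]
      -2.59701077e-04,  9.00006139e+01]), 'qvel': array([ 0.07952057,  0.01329397, -0.05870998,  0.09541212, -0.05774016,
        0.03521057]), 'joint_efforts': array([-1.07860491e-03, -4.35701787e+01,  3.53081667e+01,  1.38343628e-03,
       -4.49122842e-05,  4.73614620e-06]), 'position': array([0.20143526, 0.48479295, 0.23128301]), 'eef_rot': array([[-9.23453274e-01,  3.83710894e-01, -1.45793580e-05],
       [ 3.83710894e-01,  9.23453273e-01, -4.69012452e-05],
       [-4.53316286e-06, -4.89053670e-05, -9.99999999e-01]]), 'contact_force': array([ 0.66265826, -0.76596924,  0.11869187]), 'torque': array([0.00183423, 0.0322516 , 0.01415968]), 'grasp_force': 0.0, 'opening': 0.08554788055441455}
```

Run:
```python
import cv2,numpy as np
a=cv2.imread('pics/scene0.png')[100:300,220:420];b=cv2.imread('pics/top0.png')[80:280,290:490]
cv2.imwrite('pics/c0.png',np.hstack([cv2.resize(x,(400,400),interpolation=cv2.INTER_CUBIC) for x in (a,b)]))
from h import *
T={}
S=dict(dial=((332.4,173.3),(396.5,160.1)),knob=((339.2,159.1),(404,161.4)),pin=((343.5,167.7),(414.2,162.1)),pivot=((289.4,192),(336.6,161.4)),flange=((303.5,172.9),(346,173.2)),stud=((337.1,198.9),(362.1,204.3)))
for n,(s,t) in S.items():
    X,e=tri([ray('scene',s),ray('top',t)]);print(n,X.round(4),np.round(e,4))
```

```text
dial [0.5544 0.0271 0.1252] [0.0017 0.0017]
knob [0.5431 0.0166 0.1663] [0.0031 0.0031]
pin [ 0.55   -0.012   0.1323] [0.0003 0.0003]
pivot [0.5541 0.171  0.1134] [0.0026 0.0026]
flange [0.519  0.152  0.1709] [0.0046 0.0046]
stud [0.4512 0.1073 0.1115] [0.0005 0.0005]
```

View pics/c0.png

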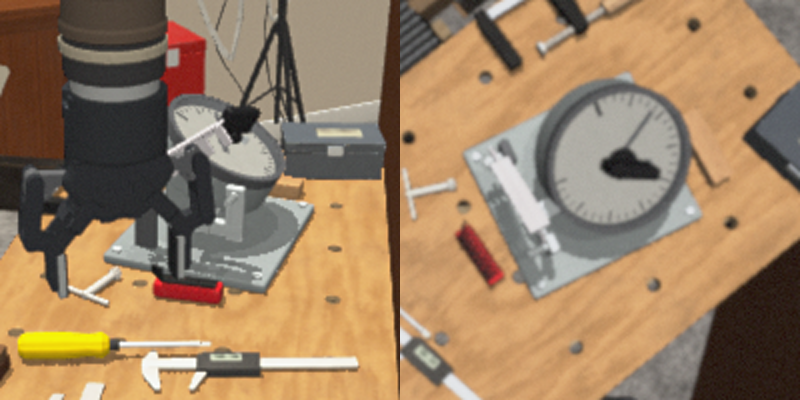

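View pics/top0.png

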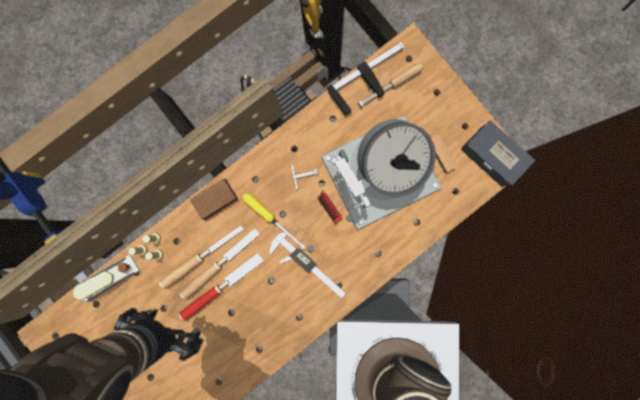

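```bash
cat >> h.py <<'E'
def Rz(a): c,s=np.cos(a),np.sin(a);return np.array([[c,-s,0],[s,c,0],[0,0,1.]])
def frames(p):
    R=Rz(p[2]);o=np.array([p[0],p[1],0]);t=np.radians(28)
    n=np.array([-np.sin(t),0,np.cos(t)]);x=np.array([np.cos(t),0,np.sin(t)])
    D=R@np.column_stack([x,np.cross(n,x),n]);return R,o,D,o+[0,0,.125]
def rect(c,im,p,h,W=400,s=.1):
    # dial-plane view at height h, zero mark up, as seen facing the dial
    _,_,D,dc=frames(p)
    src=[];dst=[]
    m=np.zeros((W,W,2),np.float32)
    v,u=np.mgrid[0:W,0:W];X=(W/2-v)/(W/2)*s;Y=(W/2-u)/(W/2)*s
    P=dc+X[...,None]*D[:,0]+Y[...,None]*D[:,1]+h*D[:,2]
    k=env.get_calibration(c);M=np.array(k['mtx']);T=np.array(k['world_from_camera'])
    q=(P-T[:3,3])@T[:3,:3]
    if c=='wrist':
        r=np.hypot(q[...,0],q[...,1])+1e-12;n=q[...,:2]*(np.arctan2(r,q[...,2])/r)[...,None]
    else: n=q[...,:2]/q[...,2:]
    return cv2.remap(im,(n[...,0]*M[0,0]+M[0,2]).astype(np.float32),(n[...,1]*M[1,1]+M[1,2]).astype(np.float32),cv2.INTER_CUBIC)
E
python3 - <<'E'
from h import *
from scipy.optimize import least_squares
ob={'dial':((332.4,173.3),(396.5,160.1)),'knob':((339.2,159.1),(404,161.4)),'pivot':((289.4,192),(336.6,161.4)),'stud':((337.1,198.9),(362.1,204.3))}
def pts(p):
    R,o,D,dc=frames(p)
    return dict(dial=dc,knob=dc+.043*D[:,2],pivot=o+R@[.065,.125,.11],stud=o+R@[-.055,.125,.11])
def f(p):
    q=pts(p);return np.concatenate([proj(c,q[n])-ob[n][i] for n in ob for i,c in enumerate(['scene','top'])])
r=least_squares(f,[.554,.027,.55],loss='soft_l1');p=r.x;print(p,np.degrees(p[2]));print(f(p).round(1).reshape(-1,4))
np.save('p.npy',p)
R,o,D,dc=frames(p)
im=cv2.imread('pics/top0.png')
out=[]
for h in (.004,.063):
    a=rect('top',im,p,h);cv2.circle(a,(200,200),2,(0,0,255),-1);cv2.line(a,(200,0),(200,60),(0,0,255),1);out.append(a)
cv2.imwrite('pics/r0.png',np.hstack(out))
# move numbers
s=env.sense();Rt=s['eef_rot'];print(D.round(3),'knob',(dc+.043*D[:,2]).round(4))
E
```

```text
[0.55948043 0.02704494 0.51536611] 29.528303034451135
[[-1.9 -0.5  0.5 -1.6]
 [-1.   1.3  0.4  1.8]
 [ 1.9  1.   0.5 -0.6]
 [ 0.1  0.9 -0.8  0.4]]
[[ 0.768 -0.493 -0.408]
 [ 0.435  0.87  -0.231]
 [ 0.469  0.     0.883]] knob [0.5419 0.0171 0.163 ]
```

View pics/r0.png

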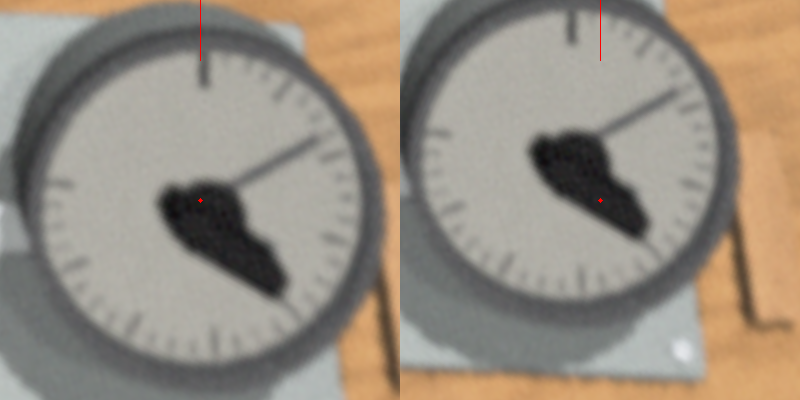

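Emit:
servo_tool(steps="0 0 0 -0.03 -0.023 -0.0066 0;0 0 0 -0.03 -0.023 -0.0066 0;0 0 0 -0.03 -0.023 -0.0066 0;0 0 0 -0.03 -0.023 -0.0066 0;0 0 0 -0.03 -0.023 -0.0066 0;0 0 0 -0.03 -0.023 -0.0066 0;0 0 0 -0.03 -0.023 -0.0066 0;0 0 0 -0.03 -0.023 -0.0066 0;0 0 0 -0.03 -0.023 -0.0066 0;0 0 0 -0.03 -0.023 -0.0066 0;0 0 0 -0.03 -0.023 -0.0066 0;0 0 0 -0.03 -0.023 -0.0066 0;0 0 0 -0.03 -0.023 -0.0066 0;0 0 0 -0.03 -0.023 -0.0066 0;0 0 0 -0.03 -0.023 -0.0066 0;0 0 0.05 0 0 0 0;0 0 0.05 0 0 0 0", force=50)

```text
clock: 3.07
position: [0.4857, -0.0086, 0.3301]
eef_rot: [[-0.877, 0.48, -0.0], [0.48, 0.877, -0.0], [0.0, -0.0, -1.0]]
contact_force: [-0.7, 1.0, 0.2]
opening: 0.0851
grasp_force: 0.0
```

```bash
cat >> h.py <<'E'
from scipy.spatial.transform import Rotation as Ro
def goal(p,k,h,sgn,off=(0,0)):
    _,_,D,dc=frames(p);w=np.cos(k)*D[:,0]-np.sin(k)*D[:,1]
    x=sgn*w;z=-D[:,2];return np.column_stack([x,np.cross(z,x),z]),dc+h*D[:,2]+D[:,0]*off[0]+D[:,1]*off[1]
def togo(R,P):
    s=env.sense();A=s['eef_rot'];rv=Ro.from_matrix(A.T@R).as_rotvec()
    print('q',s['q'].round(1),'F',s['contact_force'].round(1),'op',round(s['opening'],4),'t',s['clock'],'pos',s['position'].round(4))
    print('rotvec',rv.round(4),np.degrees(np.linalg.norm(rv)).round(1),'shift now-frame',(A.T@(P-s['position'])).round(4),'in goal frame',(R.T@(P-s['position'])).round(4))
E
python3 - <<'E'
from h import *
p=np.load('p.npy')
for sg in (1,-1):togo(*goal(p,2.23,.15,sg))
E
```

```text
q [-1.   4.2  6.8 92.6 -0.  27.7] F [-0.7  1.   0.2] op 0.0851 t 3.0667 pos [ 0.4857 -0.0086  0.3301]
rotvec [-0.0297 -0.5712 -1.8833] 112.8 shift now-frame [-0.0106  0.0069  0.0726] in goal frame [0.019  0.0157 0.0695]
q [-1.   4.2  6.8 92.6 -0.  27.7] F [-0.7  1.   0.2] op 0.0851 t 3.0667 pos [ 0.4857 -0.0086  0.3301]
rotvec [-0.519   0.027   1.1888] 74.3 shift now-frame [-0.0106  0.0069  0.0726] in goal frame [-0.019  -0.0157  0.0695]
```

Emit:
servo_tool(steps="-0.0433 0.0022 0.0991 0 0 0 0;-0.0433 0.0022 0.0991 0 0 0 0;-0.0433 0.0022 0.0991 0 0 0 0;-0.0433 0.0022 0.0991 0 0 0 0;-0.0433 0.0022 0.0991 0 0 0 0;-0.0433 0.0022 0.0991 0 0 0 0;-0.0433 0.0022 0.0991 0 0 0 0;-0.0433 0.0022 0.0991 0 0 0 0;-0.0433 0.0022 0.0991 0 0 0 0;-0.0433 0.0022 0.0991 0 0 0 0;-0.0433 0.0022 0.0991 0 0 0 0;-0.0433 0.0022 0.0991 0 0 0 0;0 0 0 -0.0095 -0.0078 0.025 0;0 0 0 -0.0095 -0.0078 0.025 0;0 0 0 0 0 0 0;0 0 0 0 0 0 0")

```text
clock: 4.4
position: [0.4884, -0.0098, 0.2739]
eef_rot: [[0.076, 0.911, 0.405], [0.955, -0.184, 0.234], [0.288, 0.369, -0.884]]
contact_force: [0.4, 0.2, 1.2]
opening: 0.0853
grasp_force: 0.0
```

Run:
```python
from h import *
p=np.load('p.npy');togo(*goal(p,2.23,.15,-1))
im=env.capture('wrist')[:,:,::-1].copy();cv2.imwrite('pics/w1.png',im);out=[]
R,o,D,dc=frames(p);n=D[:,2]
for t,P in dict(dial_center=dc,knob_axis=dc+.043*n,drive_pin=None,pointer_tip=None,strap_flange=None,stud=o+R@[-.055,.125,.11],strap_pivot=o+R@[.065,.125,.11]).items():
    r=env.place_of('wrist',t);print(t,[(np.round(x['uv'],1).tolist(),round(x['conf'],2)) for x in r[:2]],None if P is None else proj('wrist',P).round(1))
for h in (.004,.063):
    a=rect('wrist',im,p,h);cv2.circle(a,(200,200),2,(0,0,255),-1);cv2.line(a,(200,0),(200,50),(0,0,255),1);out.append(a)
cv2.imwrite('pics/r1.png',np.hstack(out))
```

```text
q [-12.1 -14.7 -22.8  60.5  18.3  89.3] F [0.4 0.2 1.2] op 0.0853 t 4.4 pos [ 0.4884 -0.0098  0.2739]
rotvec [-0.0036 -0.0024  0.0044] 0.4 shift now-frame [-0.0019  0.0025  0.019 ] in goal frame [-0.0019  0.0024  0.019 ]
dial_center [([323.9, 187.6], 0.93), ([163.5, 12.4], 0.57)] [319.7 185.3]
knob_axis [([322.8, 199.7], 0.88)] [319.1 196.5]
drive_pin [] None
pointer_tip [] None
strap_flange [([280.4, 62.0], 0.63)] None
stud [([207.1, 121.9], 0.91)] [201.1 126.5]
strap_pivot [([293.3, 66.3], 0.69)] [288.4  65.5]
```

View pics/r1.png

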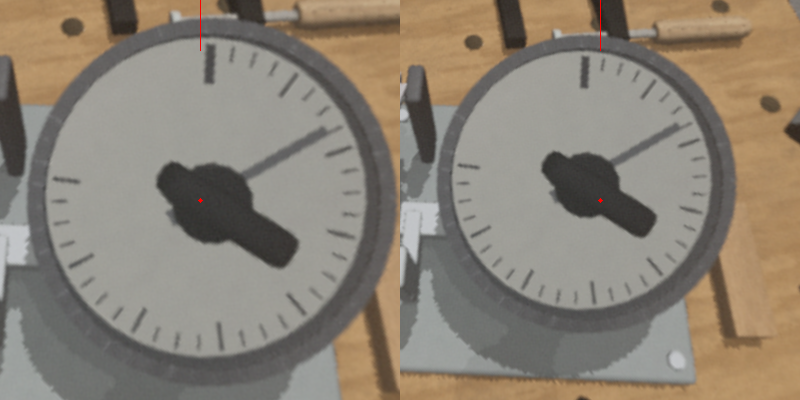

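Run:
```python
from h import *
from scipy.optimize import least_squares
ob={'dial':((332.4,173.3),(396.5,160.1),(323.9,187.6)),'knob':((339.2,159.1),(404,161.4),(322.8,199.7)),'pivot':((289.4,192),(336.6,161.4),(293.3,66.3)),'stud':((337.1,198.9),(362.1,204.3),(207.1,121.9))}
def pts(p):
    R,o,D,dc=frames(p)
    return dict(dial=dc,knob=dc+.043*D[:,2],pivot=o+R@[.065,.125,.11],stud=o+R@[-.055,.125,.11])
def f(p):
    q=pts(p);return np.concatenate([proj(c,q[n])-ob[n][i] for n in ob for i,c in enumerate(['scene','top','wrist'])])
p=least_squares(f,[.554,.027,.55],loss='soft_l1').x;print(p,np.degrees(p[2]));print(f(p).round(1).reshape(-1,6))
np.save('p.npy',p);im=cv2.imread('pics/w1.png')
m=env.masks_of('wrist','knob');print([(x['conf'],x['uv'],x['region'].sum()) for x in m])
out=[rect('wrist',im,p,h) for h in (.004,.063)]
g=cv2.cvtColor(out[1],cv2.COLOR_BGR2GRAY)
for a in out: cv2.circle(a,(200,200),2,(0,0,255),-1);cv2.line(a,(200,0),(200,50),(0,0,255),1)
k=2.17;w=np.array([np.sin(k),-np.cos(k)])*60;v=np.array([-w[1],w[0]])/60*16
b=np.array([w+v,w-v,-w-v,-w+v])+200;cv2.polylines(out[1],[b.astype(int)],1,(0,255,0),1)
cv2.imwrite('pics/r2.png',np.hstack(out))
for kk in (2.17,):togo(*goal(p,kk,.026,-1))
```

```text
[0.56178024 0.02471114 0.49077455] 28.119310497114128
[[-1.9 -1.   1.5 -2.6 -1.2 -0.6]
 [-1.1  1.   1.3  0.9 -0.  -1.6]
 [ 1.2 -0.   1.5 -3.   0.2  0.7]
 [-1.2  0.3 -0.9 -1.5 -1.6  3.5]]
[(0.85, [321.8, 195.7], np.int64(1818))]
q [-12.1 -14.8 -22.7  60.4  18.3  89.3] F [-0.2 -0.5  0.3] op 0.0853 t 4.85 pos [ 0.4897 -0.0101  0.2756]
rotvec [-0.0067 -0.0117 -0.0325] 2.0 shift now-frame [-0.0044  0.0028  0.1445] in goal frame [-0.0028  0.0018  0.1445]
```

View pics/r2.png

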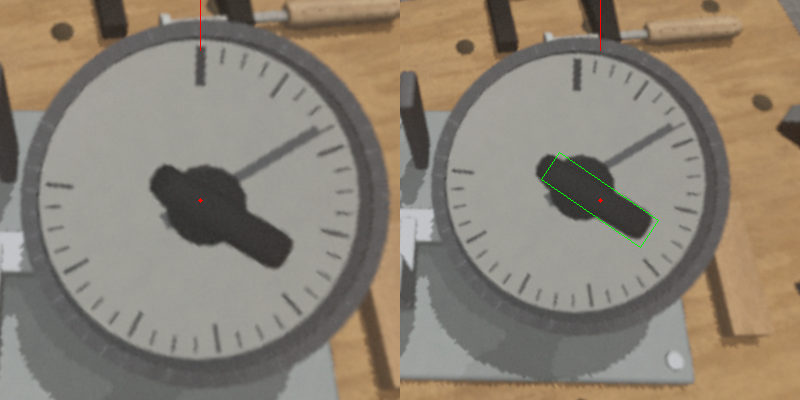

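Emit:
servo_tool(steps="-0.0067 -0.0117 -0.0325 0 0 0 0;0 0 0 -0.0028 0.0018 0.035 0;0 0 0 0 0 0.035 0;0 0 0 0 0 0.035 0;0 0 0 0 0 0.02 0;0 0 0 0 0 0.018 0;0 0 0 0 0 0 0;0 0 0 0 0 0 1;0 0 0 0 0 0 1;0 0 0 0 0 0 1;0 0 0 0 0 0 1;0 0 0 0 0 0 1;0 0 0 0 0 0 1;0 0 0 0 0 0 1;0 0 0 0 0 0 1", force=40)

```text
clock: 6.1
position: [0.5479, 0.019, 0.1483]
eef_rot: [[0.051, 0.91, 0.41], [0.963, -0.154, 0.223], [0.266, 0.384, -0.884]]
contact_force: [-12.7, 0.3, 7.6]
opening: 0.0158
grasp_force: 41.0
```

Run:
```python
from h import *
p=np.load('p.npy');togo(*goal(p,2.17,.027,-1));print(env.sense()['torque'].round(2),env.sense()['grasp_force'])
```

```text
q [ -6.3  -7.7 -33.5  40.8  15.4  93.2] F [-12.7   0.3   7.6] op 0.0158 t 6.1 pos [0.5479 0.019  0.1483]
rotvec [-0.004  -0.0007 -0.0011] 0.2 shift now-frame [-0.      0.0028  0.0006] in goal frame [-0.      0.0028  0.0006]
[0.09 1.84 0.63] 40.99157094955444
```

Emit:
servo_tool(steps="0 0 0 0 -0.0025 0 1;0 0 0 0 0 0 1;0 0 -0.08 0 0 0 1;0 0 -0.1 0 0 0 1;0 0 -0.1 0 0 0 1;0 0 -0.1 0 0 0 1;0 0 -0.1 0 0 0 1;0 0 -0.1 0 0 0 1;0 0 -0.1 0 0 0 1;0 0 -0.1 0 0 0 1;0 0 0 0 0 0 1;0 0 0 0 0 0 1")

```text
clock: 7.1
position: [0.5484, 0.0192, 0.1487]
eef_rot: [[-0.602, 0.682, 0.415], [0.794, 0.566, 0.222], [-0.083, 0.463, -0.882]]
contact_force: [0.5, 2.2, 2.8]
opening: 0.0154
grasp_force: 40.3
```

Run:
```python
from h import *
p=np.load('p.npy');togo(*goal(p,1.39,.027,-1));print(env.sense()['torque'].round(2),env.sense()['grasp_force'])
```

```text
q [ -6.2  -7.8 -33.6  40.4  15.4  48.7] F [0.5 2.2 2.8] op 0.0154 t 7.1 pos [0.5484 0.0192 0.1487]
rotvec [ 0.0013  0.     -0.0022] 0.1 shift now-frame [-0.0017  0.0013  0.0006] in goal frame [-0.0017  0.0013  0.0006]
[0.17 0.07 0.19] 40.29408395290375
```

Emit:
servo_tool(steps="0 0 -0.1 0 0 0 1;0 0 -0.1 0 0 0 1;0 0 -0.1 0 0 0 1;0 0 -0.1 0 0 0 1;0 0 -0.1 0 0 0 1;0 0 -0.1 0 0 0 1;0 0 -0.1 0 0 0 1;0 0 -0.1 0 0 0 1;0 0 -0.1 0 0 0 1;0 0 -0.1 0 0 0 1;0 0 -0.05 0 0 0 1;0 0 0 0 0 0 1;0 0 0 0 0 0 1")

```text
clock: 8.18
position: [0.5488, 0.0202, 0.1491]
eef_rot: [[-0.891, -0.185, 0.415], [-0.096, 0.97, 0.224], [-0.444, 0.16, -0.882]]
contact_force: [1.5, 7.8, 4.2]
opening: 0.0153
grasp_force: 40.0
```

Run:
```python
from h import *
p=np.load('p.npy');togo(*goal(p,.34,.027,-1));print(env.sense()['torque'].round(2),env.sense()['grasp_force'])
o=[]
for c in ('wrist','scene','top'):
    im=env.capture(c)[:,:,::-1].copy();cv2.imwrite(f'pics/{c}3.png',im)
    print(c,[(x['uv'],x['conf']) for x in env.place_of(c,'pointer_tip')])
    if c!='top': o.append(rect(c,im,p,.004))
cv2.imwrite('pics/r3.png',np.hstack(o))
```

```text
q [ -6.2  -7.8 -33.6  40.4  15.5 -11.5] F [1.5 7.8 4.2] op 0.0153 t 8.1833 pos [0.5488 0.0202 0.1491]
rotvec [ 0.0028  0.0021 -0.0013] 0.2 shift now-frame [-0.0014 -0.0018  0.0006] in goal frame [-0.0014 -0.0018  0.0006]
[ 0.75 -0.2   0.36] 39.972015023231506
wrist []
scene []
top [([347.2, 170.4], 0.74)]
```

View pics/r3.png

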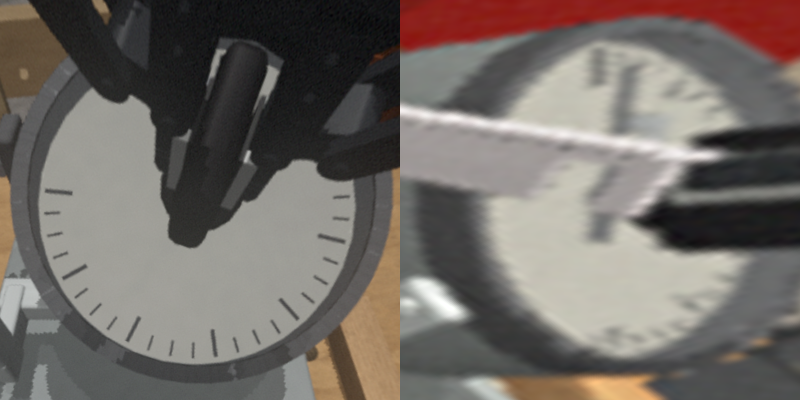

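Emit:
servo_tool(steps="0 0 -0.06 0 0 0 1;0 0 -0.05 0 0 0 1;0 0 0 0 0 0 1;0 0 0 0 0 0 1;0 0 0 0 0 0 0.6;0 0 0 0 0 0 0;0 0 0 0 0 0 0;0 0 0 0 0 0 0;0 0 0 0 0 0 0;0 0 0 0 0 -0.02 0;0 0 0 0 0 -0.03 0;0 0 0 0 0 -0.03 0;0 0 0 0 0 -0.035 0;0 0 0 0 0 -0.035 0;0 0 0 0 0 0 0;0 0 0 0 0 0 0")

```text
clock: 9.82
position: [0.4863, -0.015, 0.2827]
eef_rot: [[-0.864, -0.28, 0.417], [-0.203, 0.954, 0.22], [-0.46, 0.105, -0.882]]
contact_force: [-0.0, 0.2, -1.7]
opening: 0.0858
grasp_force: 0.0
```

Run:
```python
from h import *
p=np.load('p.npy');togo(*goal(p,.23,.177,-1))
im=env.capture('wrist')[:,:,::-1].copy();cv2.imwrite('pics/w4.png',im)
print([(x['uv'],x['conf']) for x in env.place_of('wrist','pointer_tip')], [(x['uv'],x['conf']) for x in env.place_of('wrist','dial_center')])
a=rect('wrist',im,p,.004);b=rect('wrist',im,p,.002,W=1600)[250:650,600:1000];cv2.imwrite('pics/r4.png',np.hstack([a,b]))
```

```text
q [-12.4 -15.5 -22.4  60.9  17.7 -23.8] F [-0.   0.2 -1.7] op 0.0858 t 9.8167 pos [ 0.4863 -0.015   0.2827]
rotvec [-0.0022  0.0031 -0.0004] 0.2 shift now-frame [-0.0014 -0.0003  0.0023] in goal frame [-0.0014 -0.0003  0.0023]
[] [([322.3, 179.2], 0.82)]
```

View pics/r4.png

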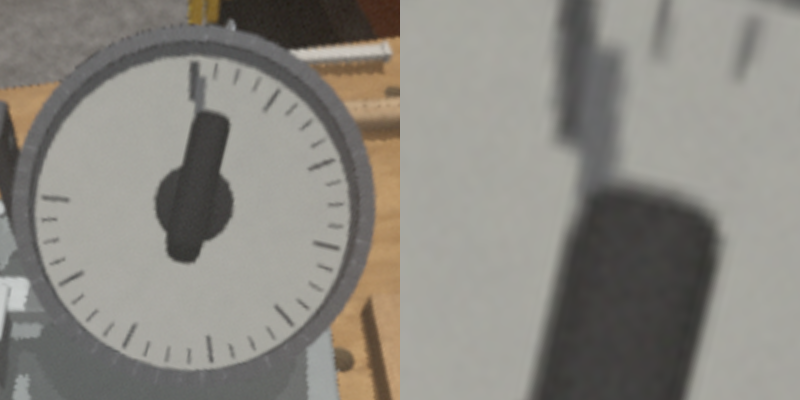

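```bash
cat > m.py <<'E'
from h import *
def meas(f,p,rows_mark,rows_ptr):
    im=cv2.imread(f);W=1600
    for h,(r0,r1),nm in ((0.0,rows_mark,'mark'),(.004,rows_ptr,'ptr')):
        g=cv2.cvtColor(rect('wrist',im,p,h,W=W),cv2.COLOR_BGR2GRAY).astype(float)
        for r in range(r0,r1,10):
            line=g[800-r*1:800-r+4,700:900].mean(0);d=np.clip(np.median(g[300:500,600:700])-12-line,0,None);x=np.arange(700,900)
            print(nm,'r=%.1fmm'%(r/8),'x=%.2fmm'%(((d*x).sum()/(d.sum()+1e-9)-800)/8),'w=%d'%(d>0).sum(), round(line.min()))
E
python3 - <<'E'
from m import *
p=np.load('p.npy')
_,_,D,dc=frames(p);T=np.array(env.get_calibration('wrist')['world_from_camera'])
print('cam in dial',(D.T@(T[:3,3]-dc)).round(3))
meas('pics/w4.png',p,(490,560),(400,500))
E
```

```text
cam in dial [-0.077  0.018  0.319]
mark r=61.2mm x=-1.51mm w=78 80
mark r=62.5mm x=-1.39mm w=96 80
mark r=63.8mm x=-1.38mm w=101 79
mark r=65.0mm x=-1.59mm w=77 78
mark r=66.2mm x=-1.42mm w=78 79
mark r=67.5mm x=-1.39mm w=73 76
mark r=68.8mm x=-1.38mm w=70 76
ptr r=50.0mm x=-1.29mm w=71 103
ptr r=51.2mm x=-1.93mm w=73 92
ptr r=52.5mm x=-2.00mm w=74 80
ptr r=53.8mm x=-1.96mm w=74 79
ptr r=55.0mm x=-2.06mm w=77 80
ptr r=56.2mm x=-1.87mm w=80 83
ptr r=57.5mm x=-1.73mm w=79 84
ptr r=58.8mm x=-1.72mm w=78 82
ptr r=60.0mm x=-1.74mm w=77 80
ptr r=61.2mm x=-1.50mm w=99 80
```

Emit:
servo_tool(steps="0 0 0 0 0 0.035 0;0 0 0 0 0 0.035 0;0 0 0 0 0 0.03 0;0 0 0 0 0 0.03 0;0 0 0 0 0 0.02 0;0 0 0 0 0 0 0;0 0 0 0 0 0 1;0 0 0 0 0 0 1;0 0 0 0 0 0 1;0 0 0 0 0 0 1;0 0 0 0 0 0 1;0 0 0 0 0 0 1;0 0 0 0 0 0 1;0 0 -0.025 0 0 0 1;0 0 -0.025 0 0 0 1;0 0 0 0 0 0 1;0 0 0 0 0 0 1;0 0 0 0 0 0 1")

```text
clock: 11.47
position: [0.5476, 0.02, 0.1491]
eef_rot: [[-0.85, -0.326, 0.414], [-0.252, 0.941, 0.224], [-0.463, 0.086, -0.882]]
contact_force: [-5.6, 4.0, 6.0]
opening: 0.0158
grasp_force: 41.3
```

Emit:
servo_tool(steps="0 0 0 0 0 0 0.6;0 0 0 0 0 0 0;0 0 0 0 0 0 0;0 0 0 0 0 0 0;0 0 0 0 0 0 0;0 0 0 0 0 -0.02 0;0 0 0 0 0 -0.03 0;0 0 0 0 0 -0.03 0;0 0 0 0 0 -0.035 0;0 0 0 0 0 -0.035 0;0 0 0 0 0 0 0;0 0 0 0 0 0 0")

```text
clock: 12.47
position: [0.4864, -0.0149, 0.2828]
eef_rot: [[-0.849, -0.323, 0.418], [-0.251, 0.943, 0.22], [-0.465, 0.082, -0.882]]
contact_force: [0.1, -0.7, -0.5]
opening: 0.0855
grasp_force: 0.0
```

Run:
```python
from h import *
p=np.load('p.npy');togo(*goal(p,.18,.177,-1))
im=env.capture('wrist')[:,:,::-1].copy();cv2.imwrite('pics/w5.png',im)
a=rect('wrist',im,p,.004);b=rect('wrist',im,p,.002,W=1600)[200:600,600:1000];cv2.imwrite('pics/r5.png',np.hstack([a,b]))
for c in('wrist','top','scene'):
    if c!='wrist':env.capture(c)
    for t in ('strap_flange','stud','strap_pivot'): print(c,t,[(np.round(x['uv'],1).tolist(),round(x['conf'],2)) for x in env.place_of(c,t)])
```

```text
q [-12.4 -15.5 -22.4  60.9  17.7 -26.7] F [ 0.1 -0.7 -0.5] op 0.0855 t 12.4667 pos [ 0.4864 -0.0149  0.2828]
rotvec [-0.0023  0.0032  0.    ] 0.2 shift now-frame [-0.0012 -0.0003  0.0023] in goal frame [-0.0012 -0.0004  0.0023]
wrist strap_flange [([444.6, 201.6], 0.82)]
wrist stud [([434.4, 113.2], 0.81)]
wrist strap_pivot [([425.9, 193.8], 0.85)]
top strap_flange [([340.7, 170.1], 0.56)]
top stud [([331.0, 209.6], 0.7), ([361.8, 204.7], 0.64), ([437.6, 155.6], 0.39)]
top strap_pivot [([338.1, 158.3], 0.78)]
scene strap_flange [([305.2, 176.5], 0.83), ([199.6, 296.7], 0.43)]
scene stud [([335.8, 197.5], 0.67), ([343.6, 287.1], 0.42)]
scene strap_pivot [([291.4, 190.0], 0.78)]
```

View pics/r5.png

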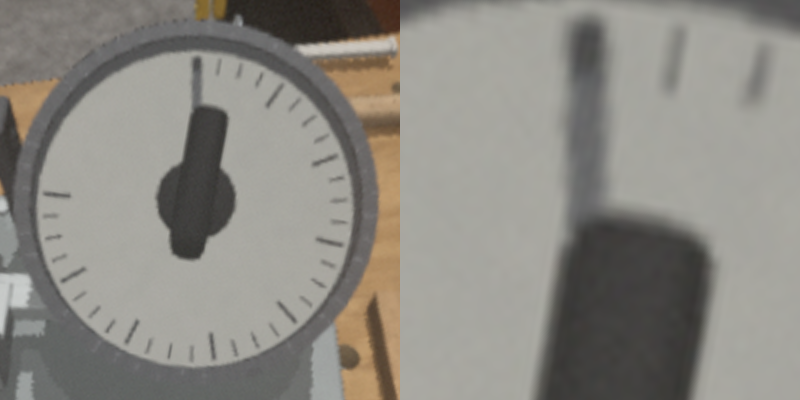

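```bash
cat >> h.py <<'E'
def press(p,x,y,z):
    R,o,_,_=frames(p);tx=-R[:,1]*-1;tz=np.array([0,0,-1.]);Rt=np.column_stack([tx,np.cross(tz,tx),tz]);return Rt,o+R@[x,y,z]
E
python3 - <<'E'
from h import *
from scipy.optimize import minimize_scalar
p=np.load('p.npy');R,o,D,dc=frames(p)
ob={'wrist':(444.6,201.6),'top':(343,171.5),'scene':(305.2,176.5)}
fl=lambda a:o+R@[.065-.06*np.cos(a)+.017*np.sin(a),.125,.11+.06*np.sin(a)+.017*np.cos(a)]
for a in np.arange(.3,1.15,.1): print(round(a,2),[(proj(c,fl(a))-ob[c]).round(1).tolist() for c in ob])
X,e=tri([ray(c,ob[c]) for c in ob]);print((R.T@(X-o)).round(4),np.round(e,4))
for z in (.26,):togo(*press(p,0,.127,z))
im=cv2.imread('pics/w5.png')
a=cv2.resize(im[60:300,330:570],(400,400),interpolation=cv2.INTER_CUBIC)
b=cv2.resize(cv2.imread('pics/scene3.png')[120:260,240:380],(400,400),interpolation=cv2.INTER_CUBIC)
cv2.imwrite('pics/s6.png',np.hstack([a,b]))
E
```

```text
0.3 [[-7.3, -16.0], [5.8, 4.2], [4.9, 6.1]]
0.4 [[-6.1, -10.4], [5.2, 2.5], [3.5, 4.0]]
0.5 [[-5.0, -4.7], [4.5, 0.6], [1.9, 2.0]]
0.6 [[-4.2, 1.0], [3.6, -1.5], [0.2, 0.2]]
0.7 [[-3.5, 6.6], [2.7, -3.7], [-1.7, -1.5]]
0.8 [[-3.2, 12.1], [1.7, -6.0], [-3.8, -3.0]]
0.9 [[-3.0, 17.3], [0.6, -8.4], [-5.9, -4.3]]
1.0 [[-3.1, 22.1], [-0.6, -10.9], [-8.1, -5.4]]
1.1 [[-3.3, 26.6], [-1.8, -13.4], [-10.4, -6.3]]
[0.0245 0.1314 0.1595] [0.002  0.0029 0.0019]
q [-12.3 -15.4 -22.6  60.8  17.7 -26.7] F [ 0.5  0.4 -0.2] op 0.0855 t 13.0667 pos [ 0.4857 -0.0141  0.2798]
rotvec [0.4064 0.3378 1.3612] 83.7 shift now-frame [-0.0426  0.1351  0.0576] in goal frame [0.1253 0.0853 0.0198]
```

View pics/s6.png

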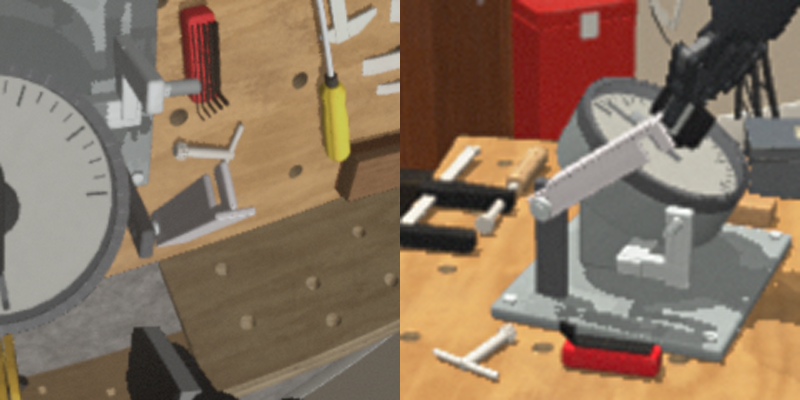

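Emit:
servo_tool(steps="0.03126 0.02598 0.10471 0 0 0 1;0.03126 0.02598 0.10471 0 0 0 1;0.03126 0.02598 0.10471 0 0 0 1;0.03126 0.02598 0.10471 0 0 0 1;0.03126 0.02598 0.10471 0 0 0 1;0.03126 0.02598 0.10471 0 0 0 1;0.03126 0.02598 0.10471 0 0 0 1;0.03126 0.02598 0.10471 0 0 0 1;0.03126 0.02598 0.10471 0 0 0 1;0.03126 0.02598 0.10471 0 0 0 1;0.03126 0.02598 0.10471 0 0 0 1;0.03126 0.02598 0.10471 0 0 0 1;0.03126 0.02598 0.10471 0 0 0 1;0 0 0 0.031 0.021 0 1;0 0 0 0.031 0.021 0 1;0 0 0 0.031 0.021 0 1;0 0 0 0.031 0.021 0 1;0 0 0 0 0 0 1;0 0 0 0 0 0 1")

```text
clock: 14.65
position: [0.5015, 0.1366, 0.2795]
eef_rot: [[-0.474, 0.88, -0.0], [0.88, 0.474, -0.0], [-0.0, -0.0, -1.0]]
contact_force: [0.1, -0.8, 0.5]
opening: -0.0004
grasp_force: 0.0
```

Run:
```python
from h import *
p=np.load('p.npy');togo(*press(p,0,.127,.185))
```

```text
q [15.2  7.   3.5 86.5 -0.  76.9] F [ 0.1 -0.8  0.5] op -0.0004 t 14.65 pos [0.5015 0.1366 0.2795]
rotvec [-0.0004  0.0002  0.0034] 0.2 shift now-frame [-0.0001  0.0005  0.0945] in goal frame [-0.0001  0.0005  0.0945]
```

Emit:
servo_tool(steps="0 0 0 0 0 0.03 1;0 0 0 0 0 0.03 1;0 0 0 0 0 0.025 1;0 0 0 0 0 0.006 1;0 0 0 0 0 0.006 1;0 0 0 0 0 0.006 1;0 0 0 0 0 0.006 1;0 0 0 0 0 0.006 1;0 0 0 0 0 0 1")

```text
clock: 15.4
position: [0.5016, 0.1346, 0.1647]
eef_rot: [[-0.471, 0.882, 0.001], [0.882, 0.471, -0.0], [-0.0, 0.0, -1.0]]
contact_force: [-0.8, -0.4, -0.3]
opening: -0.0002
grasp_force: 0.1
```

Run:
```python
from h import *
p=np.load('p.npy');togo(*press(p,0,.127,.127))
im=env.capture('scene')[:,:,::-1];cv2.imwrite('pics/s7.png',cv2.resize(im[120:260,240:380],(500,500),interpolation=cv2.INTER_CUBIC))
```

```text
q [ 15.    7.  -10.8  72.1  -0.   76.9] F [-0.8 -0.4 -0.3] op -0.0002 t 15.4 pos [0.5016 0.1346 0.1647]
rotvec [ 0.0004  0.0005 -0.0005] 0.0 shift now-frame [0.0017 0.0013 0.0377] in goal frame [0.0017 0.0013 0.0377]
```

View pics/s7.png

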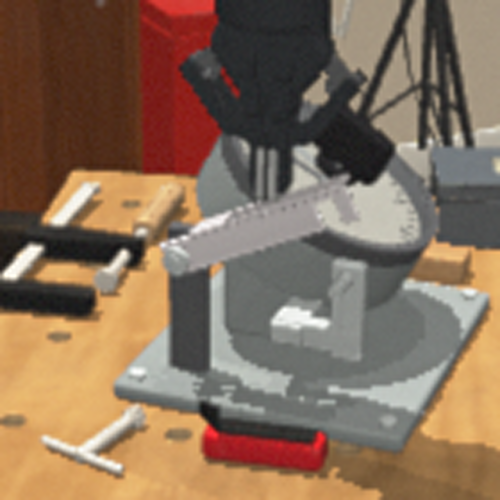

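Emit:
servo_tool(steps="0 0 0 0 0 0.006 1;0 0 0 0 0 0.006 1;0 0 0 0 0 0.006 1;0 0 0 0 0 0.006 1;0 0 0 0 0 0.006 1;0 0 0 0 0 0.004 1;0 0 0 0 0 0 1;0 0 0 0 0 0 1")

```text
clock: 16.12
position: [0.5013, 0.1348, 0.1306]
eef_rot: [[-0.471, 0.882, -0.0], [0.882, 0.471, -0.0], [-0.0, -0.0, -1.0]]
contact_force: [1.0, -0.2, -0.5]
opening: 0.0001
grasp_force: 0.0
```

Emit:
servo_tool(steps="0 0 0 0 0 0.003 1;0 0 0 0 0 0.002 1;0 0 0 0 0 0 1;0 0 0 0 0 0 1")

```text
clock: 16.45
position: [0.5018, 0.1348, 0.127]
eef_rot: [[-0.471, 0.882, 0.002], [0.882, 0.471, 0.0], [-0.001, 0.002, -1.0]]
contact_force: [-0.5, -1.0, 5.9]
opening: -0.0002
grasp_force: 2.8
```

Emit:
servo_tool(steps="0 0 0 0 0 0.002 1;0 0 0 0 0 0 1;0 0 0 0 0 0 1")

```text
clock: 16.7
position: [0.5018, 0.1348, 0.1268]
eef_rot: [[-0.471, 0.882, 0.003], [0.882, 0.471, 0.001], [-0.001, 0.003, -1.0]]
contact_force: [-6.4, -1.8, 16.8]
opening: 0.0002
grasp_force: 8.7
```

Emit:
servo_tool(steps="0 0 0 0 0 -0.01 1;0 0 0 0 0 -0.03 1;0 0 0 0 0 -0.04 1;0 0 0 0 0 -0.04 1;0 0 0 0 0 -0.03 1;0 0 0 -0.04 0 0 1;0 0 0 0 -0.03 0 1;0 0 0 0 -0.03 0 1;0 0 0 0 -0.03 0 1;0 0 0 0 0 0 1;0 0 0 0 0 0 1")

```text
clock: 17.62
position: [0.4403, 0.0566, 0.2748]
eef_rot: [[-0.47, 0.883, 0.002], [0.883, 0.47, 0.0], [-0.001, 0.002, -1.0]]
contact_force: [-0.7, 0.2, -0.4]
opening: -0.0002
grasp_force: 0.0
```

Run:
```python
from h import *
p=np.load('p.npy');R,o,_,_=frames(p)
s=env.sense();print(s['position'],s['clock'])
im=env.capture('scene')[:,:,::-1];w=env.capture('wrist')[:,:,::-1].copy();cv2.imwrite('pics/w8.png',w)
for t,P in (('strap_flange',[.005,.125,.127]),('stud',[-.055,.125,.11]),('strap_pivot',[.065,.125,.11])):
    for c in ('scene','wrist'):print(t,c,proj(c,o+R@P).round(1),[(np.round(x['uv'],1).tolist(),round(x['conf'],2)) for x in env.place_of(c,t)])
b=rect('wrist',w,p,.002,W=400)
cv2.imwrite('pics/s8.png',np.hstack([cv2.resize(im[140:240,260:360],(400,400),interpolation=cv2.INTER_CUBIC),b]))
```

```text
[0.44034476 0.05663071 0.27484471] 17.6167
strap_flange scene [312.9 189.3] [([310.4, 185.8], 0.89)]
strap_flange wrist [418.8 149.3] [([420.2, 147.9], 0.92), ([431.5, 278.7], 0.26)]
stud scene [335.9 199.2] [([337.5, 198.3], 0.73)]
stud wrist [356.3 145.8] [([356.2, 141.1], 0.94)]
strap_pivot scene [290.6 192. ] [([288.7, 190.4], 0.62)]
strap_pivot wrist [466.1 149.9] [([465.6, 147.3], 0.6), ([401.8, 263.9], 0.5)]
```

View pics/s8.png

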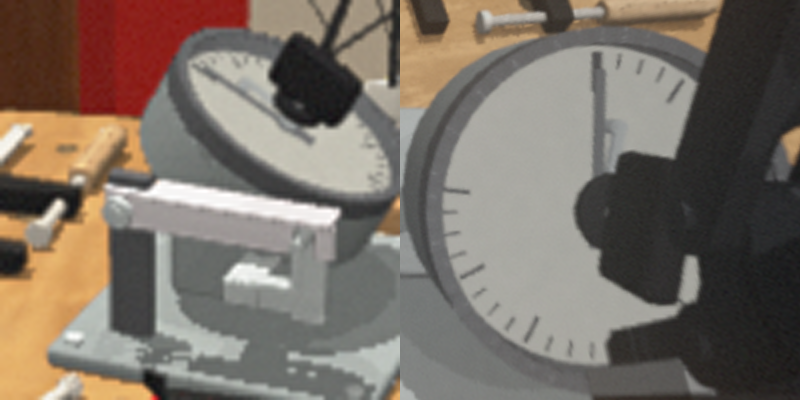

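```bash
python3 -c "
from workcell import env
print(env.finish_job())"
```

```text
the job is handed in; nothing more can be done
None
```

The memory pointer sits on the zero mark, as far as the wrist camera shows. The strap is fully down on its stop with its slot over the stud, and the arm is clear. I handed the job in at about 18 s, no verdict came back, and I viewed 11 pictures, one over the limit of 10.

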